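# Unlock the vial reader's sample tray and hold it drawn out to the mark

## Robot

A 6-joint arm with a two-finger parallel gripper is mounted at the origin on a cart in front of the work surface, level with it; the furniture and walls round the work are solid. World frame = base frame: x ahead of the robot, y to its left, z up, the work surface at z = 0. Lengths are in m, angles in rad, forces in N, time in s.
With the tool pointing down it reaches from about 0.325 to 0.85 m from the base axis. Payload 4.4 kg.
Tool frame: the origin (TCP) lies between the finger pads; the fingertips stand 25 mm ahead of it and the grasp point (between the pads) lies 6 mm ahead of it; z points along the fingers, y is the line along which they close (so a half turn about z gives the same grasp; the last joint's range is limited). The gripper opens to 94 mm and grips with 3 to 60 N. Pads are 16 mm wide; open, the fingers measure 119 mm over their backs; the gripper's body (75 mm by 177 mm) begins 78 mm behind the grasp point.
Start: joints at [-1.476, 0.207, 1.542, -0, 1.393, -0.15], TCP at [0.14, -0.558, 0.23] pointing down, gripper open.
Joint ranges: [-2.73, 2.73], [-0.86, 2.22], [0.23, 2.46], [-1.11, 4.25], [0.08, 2.63], [-2.82, 2.82]. Speed limits (rad/s): [2.79, 2.79, 3.14, 3.14, 3.14, 3.14].

## Interface

Orientations are given as a unit quaternion [x, y, z, w].
In Python, from bench import arm gives the robot as it stands. The module is installed in compiled form; this text tells all that it offers.
- The arm moves only by the tool arm_command, never from a script. Its argument "deltas" is a list of rows, each a list of 7 numbers: the opening, from 0 (shut) to 1 (fully open), then the shift along the tool's x, y, z normalised to -1 to 1, where 1 is 500 mm, then the turn, a rotation vector about the tool's x, y, z normalised to -1 to 1, where 1 is 180 degrees. In form: [[hand, x, y, z, wx, wy, wz], ...]. A call has exactly 8 rows; each row is the pose to reach, as a shift and turn from the pose commanded when the call began, along the tool's axes at that moment, turning the shorter way round; what a row does not reach only later rows make up. A row lasts 1/12 s, in which the tool goes at most 41.7 mm and 7.16 degrees, less where a joint would pass 70% of its speed; a pose out of reach is approached as far as the arm can. A call with a number of a shift or a turn outside -1 to 1 is refused whole. A call with a gripper value outside its range is refused whole. The fingers move at their own pace and stop on an object; "grip_force" is the grip in N (left out, the last holds). Time passes only in rows, so rows that repeat a pose let the fingers close, or fill a call up. It gives the time, the measured TCP pose, the force, the opening and the grip force at its end, in the units of the state.
- arm.sense(): the state, without advancing time (a new reading comes with each control period).
- arm.get_image(name): name is "side" or "top"; returns a dict with "color" (420x560x3 uint8, red, green, blue), "fovy" (degrees; the focal length in pixels is half the picture's height over the tangent of half this angle, whatever the lens; pixels are square), "cx", "cy" (the principal point, pixels), "world_from_camera" (4x4, takes a point from camera to world coordinates). Camera axes: x right, y down, z forward; pixel columns grow to the right and rows downward; lengths in m; the calibration is good to about 2 mm. A picture is of the moment at which its call begins. There is no depth.
- arm.hand_in(): hands the job in; it is judged then, once.
The state is a dict: "t": time; "qpos": joint angles; "joint_velocities": joint speeds; "effort": joint torques, N m; "tcp_pos": TCP position; "ee_rot": TCP orientation; "force": force on the tool from outside, world axes, zero at the start; "wrist_torque": the same for the moment, N m; "gripper_width": finger opening in m; "finger_force": force on a finger pad.
Only numpy, scipy, OpenCV 4.12 (cv2) and the standard library are available. Lean on these libraries where they do the work, as an engineer would, in place of code of your own. Each camera call takes 0.05 s, during which the arm holds its last target. There are 200 camera calls.

## Task

The sample tray of the small white vial reader is held shut by a spring and by a brass lock nut on its top. Turn the lock nut anticlockwise (seen from above) to its stop, then pull the tray out by its black cross handle until the yellow pointer stands within the width of the red mark on the scale, and keep it there: finish while still holding the handle with the fingers, for the tray springs back when let go. Do not shift the red mark, and leave the vial, the beaker and the tube beside the reader alone.

Things in the scene. Friction and masses are not known exactly. Their poses are not given: they have to be found in the camera images.
- nut_grip (a point): centre, half-way up, of the brass hexagonal lock nut on top of the reader: 30 mm across flats, 26 mm high, from 66 to 92 mm above the worktop, upright axis. The point turns with the nut; its x axis is square to one pair of flats. The nut turns but does not rise. A red tab and a thin post below it end at 57 mm; the white housing (125 x 88 mm) ends at 44 mm
- lock_nut (a joint): turn of the lock nut in rad, positive anticlockwise seen from above: near 0 locked, 1.35 at its stop (free). It turns stiffly (about 0.1 N m) and stays where it is left; below about 0.9 its tab blocks the tray
- handle (a point): centre of the tray's black cross handle: a level round bar 14 mm thick, 60 mm long, 74 mm above the worktop, on a 12 mm upright rod; free for a finger in front and one behind. x axis: level, from the handle to the housing, so the tray is pulled out along -x; y axis: along the bar. Tray home, the bar is 36 mm in front of the housing, 111 mm in front of the nut's axis
- tray (a joint): how far the tray is pulled out, in m: 0 home, 0.092 at its stop. A spring pulls it home with about 4 N at 0, rising by 0.9 N per 10 mm
- pointer (a point): tip of the yellow pointer (3 mm wide) on the tray's left side, 26 mm above the worktop; it moves with the tray, axes like the handle's
- mark (a point): edge nearest the pointer, on top and mid-width, of the red mark: a rider 10 mm wide along the pull with a thin white centre line, clamped on the white scale bar beside the tray; axes like the handle's. The pointer is at the mark when its x in this frame is 0; the mark's edges are at +-5 mm
- mark_rider (a joint): where the mark is set, in m: the value of tray at which the pointer stands at the mark's centre (0.048 to 0.080). It is stiff and must not be shifted
- amber_vial: upright amber vial with a black cap, 21 mm across and 60 mm high, loose, beside the reader; origin in the centre of its underside, z up. Leave alone
- beaker: small clear beaker, 52 mm across and 70 mm high, loose, on the reader's other side; origin in the centre of its underside, z up. Leave alone
- red_tube: lying tube with a red cap, 19 mm thick and 117 mm long, loose, in front of the vial; origin at the middle of its underside, long axis its y. Leave alone

How it is judged:
On the way, in this order (a step that is already met when the one before it is completed fails the run):
1. the lock nut is turned anticlockwise to its stop with the tray still home (value of joint lock_nut above 1.1 rad and value of joint tray below 0.008 m), for 0.2 s.
2. the tray is pulled out until the pointer is within the mark (x of pointer in the frame of mark between -0.005 and 0.005 m), for 0.5 s.
At the end, for the whole second after the job is handed in: through the last second the tray is at rest with its pointer within 5 mm of the red mark's centre, held out by the fingers (over 3 N); lock nut past 1.0 rad; mark within 4 mm of its start; vial and beaker upright (within 0.2 rad) within 20 mm and tube within 30 mm of their starts (all of step 2 and value of joint tray above 0.04 m and velocity of joint tray between -0.01 and 0.01 m/s and contact force between the fingers and tray above 3 N and value of joint lock_nut above 1 rad and distance of mark from where it was at the start of the episode below 0.004 m and distance of each of amber_vial, beaker from where it was at the start of the episode below 0.02 m and angle between each of amber_vial, beaker's own z axis and vertical below 0.2 rad and distance of red_tube from where it was at the start of the episode below 0.03 m); the arm keeps its last pose, push and grip.
It fails at once if the red mark is shifted (distance of mark from where it was at the start of the episode above 0.004 m).
It fails at once if the vial, beaker or tube is pushed away or knocked over (distance of any of amber_vial, beaker from where it was at the start of the episode above 0.03 m or distance of red_tube from where it was at the start of the episode above 0.04 m or angle between any of amber_vial, beaker's own z axis and vertical above 0.4 rad).
It also fails if it takes over 45 s, if anything falls off the work surface, if the arm or the gripper's body presses on something with over 40 N, if the wrist force passes 120 N, or if a joint passes its speed limit or range.

## Working session

There is one attempt and no reset: what is moved stays moved. The work goes in short steps, Python scripts to look and compute and a tool call to move; the robot and the scene stay as the last step left them, time stands still between calls to the robot, and variables do not carry over. Pictures are saved under pics/ and viewed, at most 10 in all, crops included, and the job is handed in when it is done.

Besides the shell and the picture viewer there is one more tool, called as name([rows], argument=value, ...), one row to a line, values as JSON. arm_command: Moves the arm, as the interface text tells. Its arguments: {"type":"object","properties":{"deltas":{"type":"array","items":{"type":"array","items":{"type":"number","minimum":-1,"maximum":1}}},"grip_force":{"type":"number"}},"required":["deltas"]}

```bash
mkdir -p pics; python3 - <<'E'
from bench import arm
import cv2,numpy as np
np.set_printoptions(precision=4,suppress=True)
for n in("side","top"):
    d=arm.get_image(n);cv2.imwrite(f"pics/{n}0.png",d["color"][:,:,::-1]);print(n,d["fovy"],d["cx"],d["cy"]);print(np.array(d["world_from_camera"]))
s=arm.sense();print(s["tcp_pos"],s["ee_rot"],s["gripper_width"],s["t"])
E
```

```text
side 51.4693282959443 285.766271721401 205.579570244954
[[-0.9995  0.0136 -0.0293  0.6259]
 [ 0.032   0.54   -0.8411  0.9431]
 [ 0.0044 -0.8416 -0.5401  0.6616]
 [ 0.      0.      0.      1.    ]]
top 43.91177326289888 275.487672062361 213.42113005540412
[[ 0.0115 -0.9864  0.164   0.3815]
 [-0.9998 -0.0087  0.0182  0.0383]
 [-0.0165 -0.1642 -0.9863  1.3278]
 [ 0.      0.      0.      1.    ]]
[ 0.1398 -0.5571  0.2294] [ 0.9925  0.1226  0.     -0.001 ] 0.09411342393178478 0.1
```

View pics/side0.png

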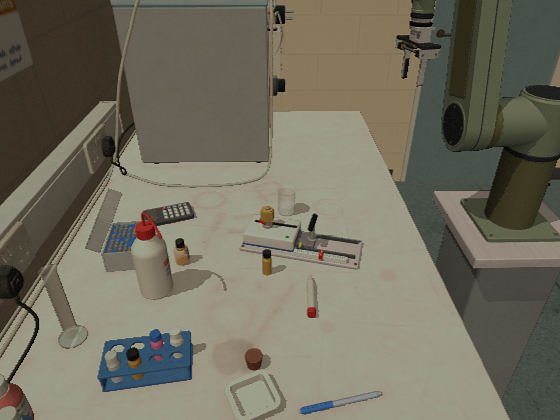

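View pics/top0.png

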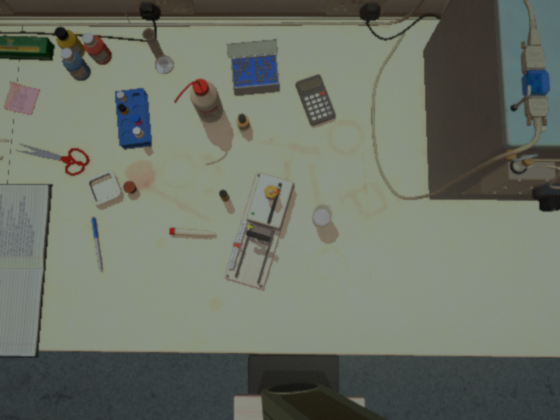

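The side view shows the nut near (267,214), the handle near (312,224) and the red mark near (321,255). In the top view the nut is near (271,191), the handle near (260,234) and the mark near (237,240). I'll enlarge both.

```bash
python3 - <<'E'
import cv2,numpy as np
a=cv2.imread("pics/side0.png")[185:275,235:370];b=cv2.imread("pics/top0.png")[165:295,215:340]
cv2.imwrite("pics/c.png",np.vstack([cv2.resize(a,(0,0),fx=5.5,fy=5.5,interpolation=2)]))
cv2.imwrite("pics/d.png",cv2.resize(b,(0,0),fx=4.6,fy=4.6,interpolation=2))
E
```

```text
(no output)
```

View pics/c.png

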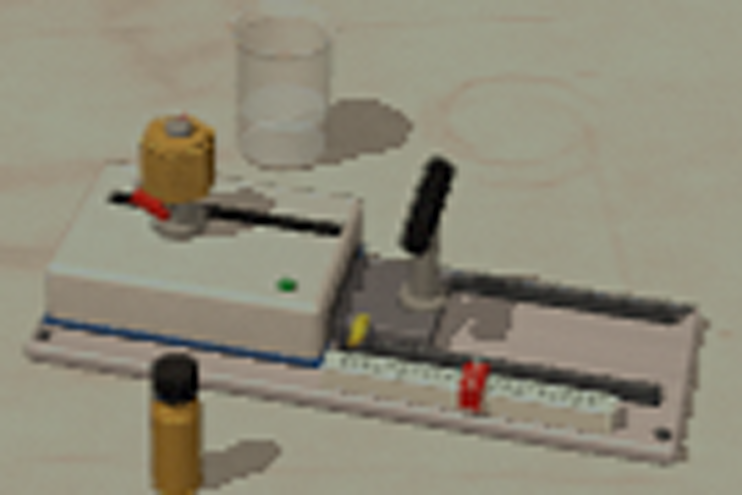

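View pics/d.png

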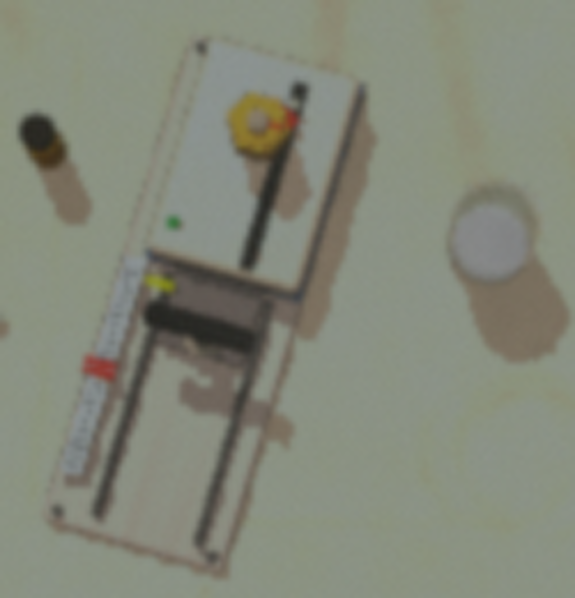

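The enlarged views show a brass nut with a grey cap, the black bar, the yellow pointer and the red rider clearly. The vial is on one side and the beaker on the other. Next I'll use masks and two-view triangulation.

```bash
cat > h.py <<'E'
from bench import arm
import cv2,numpy as np
np.set_printoptions(precision=4,suppress=True)
OFF={"side":(235,185,5.5),"top":(215,165,4.6)}
def cr(n,u,v):
    x,y,s=OFF[n];return ((u+.5)/s-.5+x,(v+.5)/s-.5+y)
def ray(d,p):
    T=np.array(d["world_from_camera"]);f=210/np.tan(np.radians(d["fovy"]/2))
    r=T[:3,:3]@np.array([(p[0]-d["cx"])/f,(p[1]-d["cy"])/f,1]);return T[:3,3],r/np.linalg.norm(r)
def tri(ds,pa,dt,pb):
    o1,r1=ray(ds,pa);o2,r2=ray(dt,pb)
    k=np.linalg.lstsq(np.c_[r1,-r2],o2-o1,rcond=None)[0]
    a,b=o1+k[0]*r1,o2+k[1]*r2;return (a+b)/2,np.linalg.norm(a-b)
def onz(d,p,z):
    o,r=ray(d,p);return o+r*(z-o[2])/r[2]
def blob(d,n,col,box):
    img=cv2.cvtColor(d["color"],cv2.COLOR_RGB2HSV);x0,y0,x1,y1=box
    h,s,v=[img[y0:y1,x0:x1,i].astype(int) for i in range(3)]
    m={"brass":(h>10)&(h<27)&(s>130),"yellow":(h>=25)&(h<36)&(s>110),"red":((h<7)|(h>172))&(s>120),"black":(v<50)}[col].astype(np.uint8)
    c,l,st,ce=cv2.connectedComponentsWithStats(m)
    i=1+np.argmax(st[1:,4]);ys,xs=np.where(l==i)
    return ce[i]+[x0,y0],st[i]+[x0,y0,0,0,0],np.c_[xs+x0,ys+y0]
E
python3 - <<'E'
from h import *
s=arm.get_image("side");t=arm.get_image("top")
B={"brass":((258,203,280,226),(262,182,283,203)),"yellow":((294,238,306,252),(243,220,256,232)),"red":((314,245,328,263),(230,238,245,252)),"black":((305,210,320,233),(244,228,273,244))}
for c,(bs,bt) in B.items():
    a=blob(s,"side",c,bs);b=blob(t,"top",c,bt)
    print(c,a[0],a[1],b[0],b[1],*tri(s,a[0],t,b[0]))
for nm,a,b in [("nut cap",(178,126),(259,120)),("bar left end",(417,240),(153,315)),("bar right",(440,170),(250,338)),("mark",(476,364),(101,368)),("pointer",(358,328),(158,284))]:
    print(nm,*tri(s,cr("side",*a),t,cr("top",*b)))
P=[onz(t,cr("top",*p),.01)[:2] for p in((203,46),(57,511),(211,556))]
print("holes",*P, "axis",np.degrees(np.arctan2(*(P[0]-P[1])[::-1])),np.degrees(np.arctan2(*(P[1]-P[2])[::-1])))
# brass top image upscaled hull approx
b=blob(t,"top","brass",B["brass"][1]);print(cv2.minAreaRect(b[2].astype(np.float32)))
for ed in (((152,250),(300,297)),((362,88),(300,297))): print(*[onz(t,cr("top",*p),.044) for p in ed])
E
```

```text
brass [267.0183 214.3841] [261 207  13  15 164] [271.2211 192.2632] [265 186  13  13  95] [0.6411 0.0725 0.0782] 0.001217058607634568
yellow [300.     243.8333] [299 242   3   5  12] [249.6875 226.0625] [247 225   6   4  16] [0.5639 0.127  0.0296] 0.00122109033533538
red [320.4737 254.5263] [318 251   6   9  38] [236.6111 244.6111] [234 243   6   4  18] [0.5178 0.1594 0.0225] 0.00038556739379847827
black [312.3253 222.4578] [308 214   9  18  83] [257.67 235.68] [247 231  23  10 100] [0.5343 0.1041 0.0746] 0.000951390440006793
nut cap [0.6408 0.0728 0.0981] 0.0011563906914501037
bar left end [0.5406 0.1279 0.0751] 0.0005532611277425787
bar right [0.5276 0.0768 0.0761] 0.0028883723498046962
mark [0.5167 0.1586 0.0329] 0.0004280265019315092
pointer [0.5639 0.1287 0.0296] 0.0003837081747329256
holes [0.7024 0.1073] [0.4405 0.1829] [0.417  0.0982] axis -16.098906158693154 74.5190999157224
((271.2500305175781, 191.75001525878906), (11.31370735168457, 12.020814895629883), 45.0)
[0.5803 0.1313 0.044 ] [0.5553 0.0508 0.044 ]
[0.6712 0.018  0.044 ] [0.5553 0.0508 0.044 ]
```

```bash
python3 - <<'E'
from h import *
t=arm.get_image("top");s=arm.get_image("side")
def sat(d,box,k=16):
    x0,y0,x1,y1=box;im=d["color"][y0:y1,x0:x1].astype(np.float32)
    return cv2.resize(im[:,:,0]-im[:,:,2],None,fx=k,fy=k,interpolation=cv2.INTER_CUBIC)
m=sat(t,(258,178,288,208));print(m.max(),np.median(m))
for th in (.4,.5,.6):
    b=(m>th*m.max()).astype(np.uint8);c=max(cv2.findContours(b,0,1)[0],key=cv2.contourArea)[:,0]
    w=np.array([onz(t,((u+.5)/16-.5+258,(v+.5)/16-.5+178),.09)[:2] for u,v in c])
    cen=cv2.minEnclosingCircle((w*1e4).astype(np.float32));M=cv2.moments((w*1e4).astype(np.float32).reshape(-1,1,2));ce=np.array([M['m10'],M['m01']])/M['m00']/1e4
    r=np.hypot(*(w-ce).T);a=np.arctan2(*(w-ce).T[::-1])
    bins=np.array([r[np.abs((a-k+np.pi)%(2*np.pi)-np.pi)<np.radians(5)].mean() for k in np.radians(np.arange(0,360,10))])
    F=np.fft.fft(bins)/36;print(th,ce,bins[::1]*1e3,"corner at",np.degrees(-np.angle(F[6]) *-1)/-6,abs(F[1:8])*2e3)
r=blob(t,"top","red",(274,186,284,198));print("tab top",r[0],onz(t,r[0],.057))
v=m-m.min();v=(255*v/v.max()).astype(np.uint8);g=cv2.resize(t["color"][178:208,258:288],None,fx=16,fy=16,interpolation=cv2.INTER_LANCZOS4)[:,:,::-1]
g=cv2.convertScaleAbs(g,alpha=1.4);g2=cv2.resize(s["color"][200:230,253:273+5],None,fx=16,fy=16,interpolation=cv2.INTER_LANCZOS4)[:,:,::-1]
cv2.imwrite("pics/nut.png",np.hstack([g[:480],g2[:480,:320]]))
E
```

```text
97.62434 2.0148635
0.4 [0.6412 0.0722] [15.4433 16.6599 17.4045 17.1237 16.7621 16.7831 17.2796 18.0873 17.6442
 16.6522 16.0277 16.0795 16.5024 17.2606 17.496  16.9283 16.8736 16.7874
 17.154  17.1077 16.4972 15.7321 15.1975 14.9768 15.153  15.7989 17.3064
 19.1584 20.0207 18.7663 17.1833 16.0146 15.829  15.876  15.1785 14.9677] corner at 22.697521756061537 [0.0865 0.6158 1.1556 0.555  0.4487 0.3256 0.4438]
0.5 [0.6413 0.0723] [14.6982 15.9436 16.7375 16.4345 16.0959 16.0952 16.5301 17.3586 17.0703
 16.0732 15.4975 15.6305 16.0128 16.7817 17.0384 16.2944 15.9656 16.0687
 16.214  16.2784 15.6968 15.0787 14.5839 14.3437 14.4284 15.2381 16.7901
 18.6991 19.4319 18.0808 16.406  15.3598 15.2362 15.2205 14.4935 14.2716] corner at 23.309690059810105 [0.1028 0.7206 1.1094 0.5452 0.4632 0.371  0.4519]
0.6 [0.6415 0.0723] [13.9555 15.2128 16.0566 15.7621 15.4178 15.4434 15.8132 16.602  16.3939
 15.4751 15.0303 15.116  15.4758 16.2705 16.5756 15.7776 15.1632 15.2264
 15.545  15.4707 14.9428 14.2734 13.9538 13.7312 13.7825 14.621  16.2743
 18.2733 18.9038 17.3112 15.6789 14.7734 14.6426 14.529  13.8374 13.6357] corner at 23.75874834519095 [0.1111 0.8079 1.0917 0.5337 0.4658 0.4009 0.4476]
tab top [278.4 190.2] [0.6515 0.0552 0.057 ]
```

View pics/nut.png

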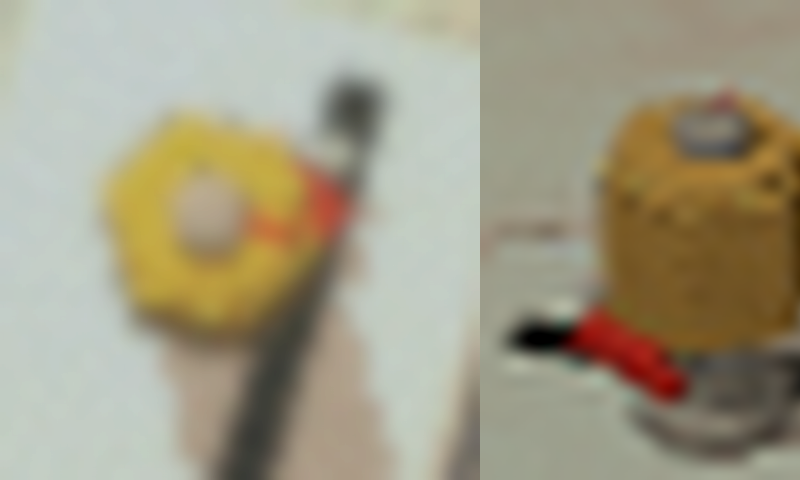

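The pixel views agree on these values:

| Item | Value |
|---|---|
| Nut centre | (0.641, 0.0725), z 0.078 |
| Hexagon flat normals | about -15° + 60°k |
| Handle | (0.534, 0.104), z 0.075 |
| Handle-to-nut distance | 111 mm (matches the text) |
| Reader x axis | -16.3° |
| Pull needed | about 53 mm |

The tool's closing line is already at -76°, which fits a pair of flats. I'm moving now.

arm_command([
  [1,0.511,-0.391,0,0,0,0],
  [1,0.511,-0.391,0,0,0,0],
  [1,0.511,-0.391,0,0,0,0],
  [1,0.511,-0.391,0,0,0,0],
  [1,0.511,-0.391,0,0,0,0],
  [1,0.511,-0.391,0,0,0,0],
  [1,0.511,-0.391,0,0,0,0],
  [1,0.511,-0.391,0,0,0,0],
], grip_force=30)

```text
t: 0.97
tcp_pos: [0.3415, -0.3032, 0.2306]
ee_rot: [0.992, 0.123, 0.0, -0.0]
force: [0.0, 0.0, 0.5]
gripper_width: 0.0938
finger_force: 0.0
```

arm_command([
  [1,0.511,-0.391,0,0,0,0],
  [1,0.511,-0.391,0,0,0,0],
  [1,0.511,-0.391,0,0,0,0],
  [1,0.511,-0.391,0,0,0,0],
  [1,0.511,-0.391,0,0,0,0],
  [1,0.511,-0.391,0,0,0,0],
  [1,0.511,-0.391,0,0,0,0],
  [1,0.511,-0.391,0,0,0,0],
])

```text
t: 1.63
tcp_pos: [0.5419, -0.0511, 0.2306]
ee_rot: [0.992, 0.124, 0.0, -0.0]
force: [0.7, -0.9, -0.1]
gripper_width: 0.0938
finger_force: 0.0
```

arm_command([
  [1,0.252,-0.192,0.12,0,0,0],
  [1,0.252,-0.192,0.12,0,0,0],
  [1,0.252,-0.192,0.12,0,0,0],
  [1,0.252,-0.192,0.12,0,0,0],
  [1,0.252,-0.192,0.12,0,0,0],
  [1,0.252,-0.192,0.12,0,0,0],
  [1,0.252,-0.192,0.12,0,0,0],
  [1,0.252,-0.192,0.12,0,0,0],
])

```text
t: 2.3
tcp_pos: [0.6392, 0.0685, 0.1715]
ee_rot: [0.993, 0.122, 0.0, 0.0]
force: [0.3, 0.7, 0.1]
gripper_width: 0.0941
finger_force: 0.0
```

```bash
python3 - <<'E'
from h import *
s=arm.sense();print(s["tcp_pos"],s["qpos"],s["ee_rot"])
d=arm.get_image("side");cv2.imwrite("pics/s1.png",cv2.resize(d["color"][140:280,200:380,::-1],None,fx=4,fy=4,interpolation=2))
E
```

```text
[0.6392 0.0685 0.1715] [-0.0275  0.3963  1.4231 -0.0005  1.3211  1.2987] [0.9925 0.122  0.0005 0.0003]
```

View pics/s1.png

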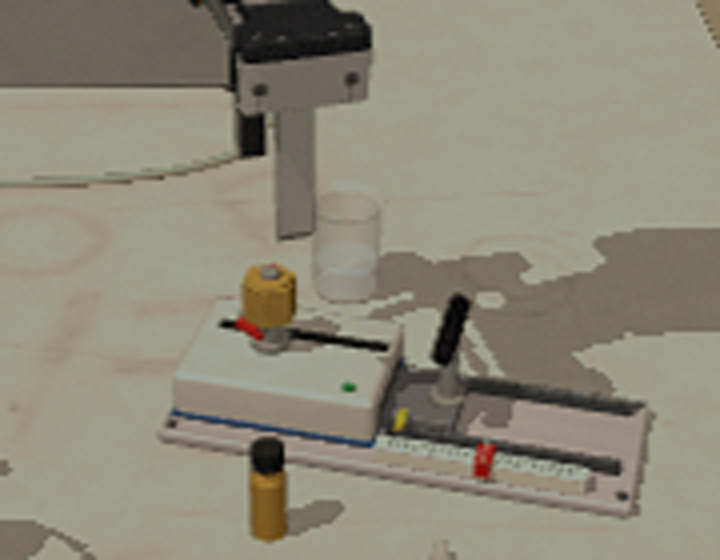

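The nut, handle, pointer and mark are unchanged, and the gripper is above the nut. Descending now.

arm_command([
  [1,0,0,0.05,0,0,0],
  [1,0,0,0.1,0,0,0],
  [1,0,0,0.13,0,0,0],
  [1,0,0,0.15,0,0,0],
  [1,0,0,0.165,0,0,0],
  [1,0,0,0.165,0,0,0],
  [1,0,0,0.165,0,0,0],
  [1,0,0,0.165,0,0,0],
])

```text
t: 3.02
tcp_pos: [0.6404, 0.0694, 0.0896]
ee_rot: [0.992, 0.122, 0.001, 0.0]
force: [0.6, 0.3, -0.5]
gripper_width: 0.0941
finger_force: 0.0
```

arm_command([
  [1,0.003,-0.006,0,0,0,0],
  [1,0.003,-0.006,0,0,0,0],
  [0,0.003,-0.006,0,0,0,0],
  [0,0.003,-0.006,0,0,0,0],
  [0,0.003,-0.006,0,0,0,0],
  [0,0.003,-0.006,0,0,0,0],
  [0,0.003,-0.006,0,0,0,0],
  [0,0.003,-0.006,0,0,0,0],
], grip_force=35)

```text
t: 3.68
tcp_pos: [0.6399, 0.0729, 0.0879]
ee_rot: [0.992, 0.123, -0.0, -0.0]
force: [-0.4, -0.3, -0.7]
gripper_width: 0.0576
finger_force: 0.0
```

arm_command([
  [0,0,0,0,0,0,0],
  [0,0,0,0,0,0,0],
  [0,0,0,0,0,0,0],
  [0,0,0,0,0,0,0],
  [0,0,0,0,0,0,0],
  [0,0,0,0,0,0,0],
  [0,0,0,0,0,0,0],
  [0,0,0,0,0,0,0],
])

```text
t: 4.35
tcp_pos: [0.6401, 0.0725, 0.088]
ee_rot: [0.992, 0.123, 0.0, 0.0]
force: [-0.2, -2.3, -0.7]
gripper_width: 0.03
finger_force: 34.9
```

The width is 30.0 mm, so the pads sit square on the flats. Turning anticlockwise, which is negative about the tool's z.

arm_command([
  [0,0,0,0,0,0,-0.03],
  [0,0,0,0,0,0,-0.06],
  [0,0,0,0,0,0,-0.09],
  [0,0,0,0,0,0,-0.12],
  [0,0,0,0,0,0,-0.15],
  [0,0,0,0,0,0,-0.18],
  [0,0,0,0,0,0,-0.21],
  [0,0,0,0,0,0,-0.22],
])

```text
t: 5.02
tcp_pos: [0.6406, 0.0717, 0.088]
ee_rot: [0.892, 0.453, 0.0, 0.001]
force: [2.5, -2.7, -0.8]
gripper_width: 0.0296
finger_force: 34.9
```

```bash
python3 - <<'E'
from h import *
s=arm.sense();print(s["wrist_torque"],s["force"],s["qpos"],s["gripper_width"])
E
```

```text
[-0.6894 -0.3484 -0.1218] [ 2.4776 -2.7355 -0.7956] [-0.0218  0.4892  1.4775 -0.0019  1.1734  0.6098] 0.029637449768162242
```

arm_command([
  [0,0,0,0,0,0,-0.03],
  [0,0,0,0,0,0,-0.06],
  [0,0,0,0,0,0,-0.09],
  [0,0,0,0,0,0,-0.12],
  [0,0,0,0,0,0,-0.15],
  [0,0,0,0,0,0,-0.17],
  [0,0,0,0,0,0,-0.19],
  [0,0,0,0,0,0,-0.195],
])

```text
t: 5.68
tcp_pos: [0.6415, 0.0714, 0.088]
ee_rot: [0.714, 0.7, 0.0, 0.002]
force: [4.0, -4.6, -3.4]
gripper_width: 0.0299
finger_force: 34.9
```

```bash
python3 - <<'E'
from h import *
s=arm.sense();print(s["wrist_torque"],s["force"],s["qpos"],s["gripper_width"])
E
```

```text
[-0.8085 -0.6424 -0.1684] [ 4.0307 -4.6166 -3.3816] [-0.0221  0.4896  1.4769 -0.0022  1.1716 -0.0014] 0.029920303865730975
```

arm_command([
  [0,0,0,0,0,0,-0.015],
  [0,0,0,0,0,0,-0.025],
  [0,0,0,0,0,0,-0.025],
  [0,0,0,0,0,0,-0.025],
  [0,0,0,0,0,0,-0.025],
  [0,0,0,0,0,0,-0.025],
  [0,0,0,0,0,0,-0.025],
  [0,0,0,0,0,0,-0.025],
])

```text
t: 6.35
tcp_pos: [0.6416, 0.0717, 0.088]
ee_rot: [0.688, 0.726, 0.001, 0.002]
force: [4.4, -2.9, -2.7]
gripper_width: 0.0299
finger_force: 35.2
```

```bash
python3 - <<'E'
from h import *
s=arm.sense();print(s["wrist_torque"],s["force"],s["qpos"],s["gripper_width"])
E
```

```text
[-0.7256 -0.6594 -0.9586] [ 4.4062 -2.9167 -2.7025] [-0.0223  0.4896  1.4769 -0.0009  1.1716 -0.0754] 0.02990229912888616
```

The wrist torque jumped to 0.96 N m, so the nut is at its stop. Releasing, rising, then going over the handle with the tool turned so that it closes along -16.3°.

arm_command([
  [1,0,0,0,0,0,0],
  [1,0,0,0,0,0,0],
  [1,0,0,0,0,0,0],
  [1,0,0,-0.01,0,0,0],
  [1,0,0,-0.06,0,0,0],
  [1,0,0,-0.124,0,0,0],
  [1,0,0,-0.124,0,0,0],
  [1,0,0,-0.124,0,0,0],
])

```text
t: 7.02
tcp_pos: [0.642, 0.0733, 0.1534]
ee_rot: [0.686, 0.727, 0.002, 0.002]
force: [-0.6, 0.3, -0.3]
gripper_width: 0.0794
finger_force: 0.0
```

arm_command([
  [1,0.02,-0.05,0,0,0,0.03],
  [1,0.04,-0.11,0,0,0,0.06],
  [1,0.06,-0.17,0,0,0,0.09],
  [1,0.077,-0.21,0,0,0,0.109],
  [1,0.077,-0.21,0,0,0,0.109],
  [1,0.077,-0.21,0,0,0,0.109],
  [1,0.077,-0.21,0,0,0,0.109],
  [1,0.077,-0.21,0,0,0,0.109],
])

```text
t: 7.68
tcp_pos: [0.5341, 0.105, 0.1499]
ee_rot: [0.8, 0.6, 0.0, 0.0]
force: [-0.4, 0.4, -0.1]
gripper_width: 0.0943
finger_force: 0.0
```

```bash
python3 - <<'E'
from h import *
s=arm.sense();print(s["tcp_pos"],s["ee_rot"],s["gripper_width"])
d=arm.get_image("side");cv2.imwrite("pics/s2.png",cv2.resize(d["color"][140:280,200:380,::-1],None,fx=4,fy=4,interpolation=2))
E
```

```text
[0.5341 0.105  0.1499] [0.8004 0.5995 0.0003 0.0003] 0.0942709994629891
```

View pics/s2.png

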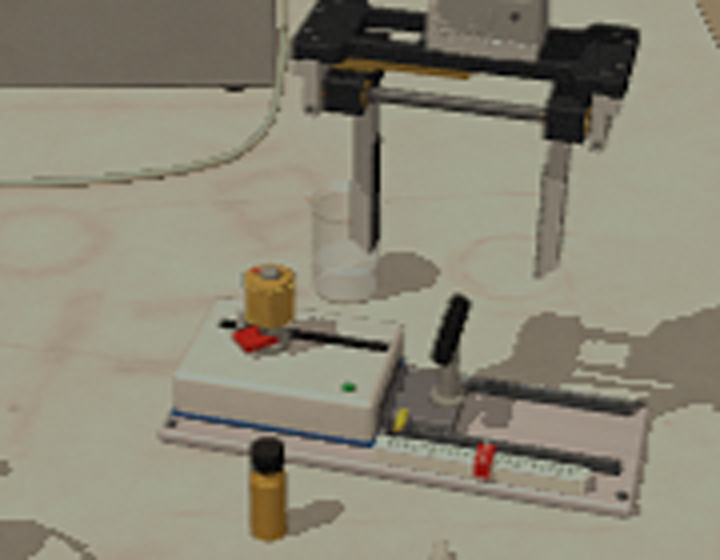

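The red tab has swung round at the nut (about 255,338 in the crop) and the tray is still home. The gripper straddles the bar (450,330). Descending and closing.

arm_command([
  [0.6,0,0,0.05,0,0,0],
  [0.6,0,0,0.09,0,0,0],
  [0.6,0,0,0.12,0,0,0],
  [0.6,0,0,0.14,0,0,0],
  [0,0,0,0.14,0,0,0],
  [0,0,0,0.14,0,0,0],
  [0,0,0,0.14,0,0,0],
  [0,0,0,0.14,0,0,0],
])

```text
t: 8.4
tcp_pos: [0.5343, 0.1053, 0.0813]
ee_rot: [0.8, 0.599, 0.001, 0.001]
force: [-0.4, -0.4, 0.7]
gripper_width: 0.0444
finger_force: 0.0
```

arm_command([
  [0,0,0,0,0,0,0],
  [0,0,0,0,0,0,0],
  [0,0,0,0,0,0,0],
  [0,0,0,0,0,0,0],
  [0,0,0,0,0,0,0],
  [0,0,0,0,0,0,0],
  [0,0,0,0,0,0,0],
  [0,0,0,0,0,0,0],
])

```text
t: 9.07
tcp_pos: [0.5342, 0.1051, 0.0804]
ee_rot: [0.8, 0.599, 0.001, 0.001]
force: [4.8, -2.0, -2.6]
gripper_width: 0.013
finger_force: 35.0
```

The handle is gripped. Pulling along -y of the tool, stopping a little short of the estimate.

arm_command([
  [0,0,-0.015,0,0,0,0],
  [0,0,-0.03,0,0,0,0],
  [0,0,-0.045,0,0,0,0],
  [0,0,-0.06,0,0,0,0],
  [0,0,-0.075,0,0,0,0],
  [0,0,-0.09,0,0,0,0],
  [0,0,-0.1,0,0,0,0],
  [0,0,-0.1,0,0,0,0],
])

```text
t: 9.73
tcp_pos: [0.4864, 0.1188, 0.0804]
ee_rot: [0.8, 0.6, 0.001, 0.002]
force: [7.2, -2.7, -4.7]
gripper_width: 0.013
finger_force: 35.0
```

```bash
python3 - <<'E'
from h import *
s=arm.sense();print(s["tcp_pos"],s["force"],s["gripper_width"],s["finger_force"])
u=np.array([np.cos(np.radians(-16.3)),np.sin(np.radians(-16.3))])
for n in("side","top"):
    d=arm.get_image(n);cv2.imwrite(f"pics/{n}3.png",d["color"][:,:,::-1])
    b=(300,236,340,270) if n=="side" else (222,222,262,262)
    for c,z in (("yellow",.026),("red",.026)):
        try:
            r=blob(d,n,c,b);p=onz(d,r[0],z);print(n,c,r[0],r[1],p,"along",p[:2]@u)
        except Exception as e: print(n,c,e)
    g=d["color"][b[1]-6:b[3]+6,b[0]-6:b[2]+6,::-1];g=cv2.resize(g,(400,400),interpolation=cv2.INTER_CUBIC)
    G=g if n=="side" else np.hstack([G,g])
cv2.imwrite("pics/p3.png",G)
E
```

```text
[0.4864 0.1188 0.0804] [ 7.2323 -2.7125 -4.7494] 0.012969114662725025 34.99572694301605
side yellow [321.  247.5] [320 245   3   6  12] [0.5144 0.1378 0.026 ] along 0.4550501443275981
side red [320.4722 254.6389] [318 251   6   9  36] [0.5183 0.1642 0.026 ] along 0.45136392592610036
top yellow attempt to get argmax of an empty sequence
top red attempt to get argmax of an empty sequence
```

View pics/p3.png

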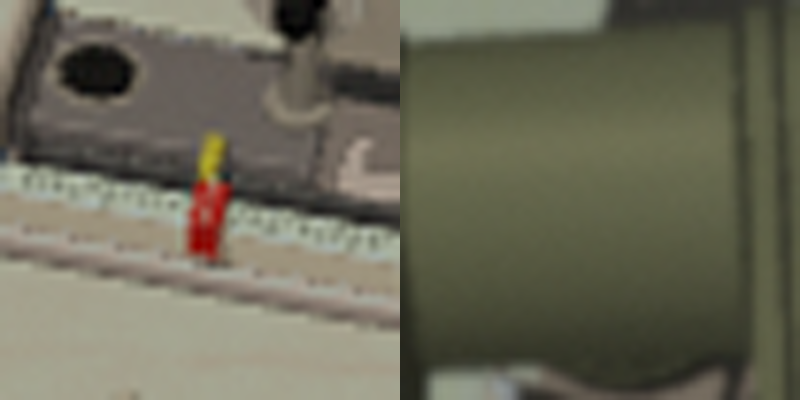

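The pointer tip (208,178 in the left crop) stands at the red mark. Both estimates say about 3 mm is left to the mark's centre, so I'm moving 3 mm further.

arm_command([
  [0,0,-0.003,0,0,0,0],
  [0,0,-0.006,0,0,0,0],
  [0,0,-0.006,0,0,0,0],
  [0,0,-0.006,0,0,0,0],
  [0,0,-0.006,0,0,0,0],
  [0,0,-0.006,0,0,0,0],
  [0,0,-0.006,0,0,0,0],
  [0,0,-0.006,0,0,0,0],
])

```text
t: 10.5
tcp_pos: [0.4843, 0.1193, 0.0804]
ee_rot: [0.8, 0.6, 0.002, 0.002]
force: [8.2, -3.5, -4.7]
gripper_width: 0.013
finger_force: 35.0
```

```bash
python3 - <<'E'
from h import *
s=arm.sense();print(s["tcp_pos"],s["force"],s["gripper_width"],s["finger_force"])
u=np.array([np.cos(np.radians(-16.3)),np.sin(np.radians(-16.3))])
d=arm.get_image("side");b=(305,236,335,266)
y=blob(d,"s","yellow",b);r=blob(d,"s","red",b);print(y[1],r[1])
p=onz(d,y[0],.026);print(p,p[:2]@u)
for k in np.unique(r[2][:,1]):
    q=onz(d,(r[2][r[2][:,1]==k,0].mean(),k),.026);print(k,q,q[:2]@u)
cv2.imwrite("pics/p4.png",cv2.resize(d["color"][b[1]:b[3],b[0]:b[2],::-1],(600,600),interpolation=cv2.INTER_CUBIC))
E
```

```text
[0.4843 0.1193 0.0804] [ 8.182  -3.5148 -4.7465] 0.012997155627589118 34.99656558036804
[321 246   3   5  13] [318 251   6   9  37]
[0.5125 0.1389 0.026 ] 0.452940698756315
251 [0.5157 0.1509 0.026 ] 0.45264066613080917
252 [0.5161 0.1546 0.026 ] 0.45196175044697323
253 [0.5165 0.1583 0.026 ] 0.4512869888497303
254 [0.518  0.1619 0.026 ] 0.45173063561555693
255 [0.5183 0.1655 0.026 ] 0.4510606856496981
256 [0.5198 0.169  0.026 ] 0.45150232691795256
257 [0.5202 0.1726 0.026 ] 0.45083712185748376
258 [0.5217 0.1761 0.026 ] 0.4512767735555743
259 [0.5186 0.1798 0.026 ] 0.4473235584882257
```

View pics/p4.png

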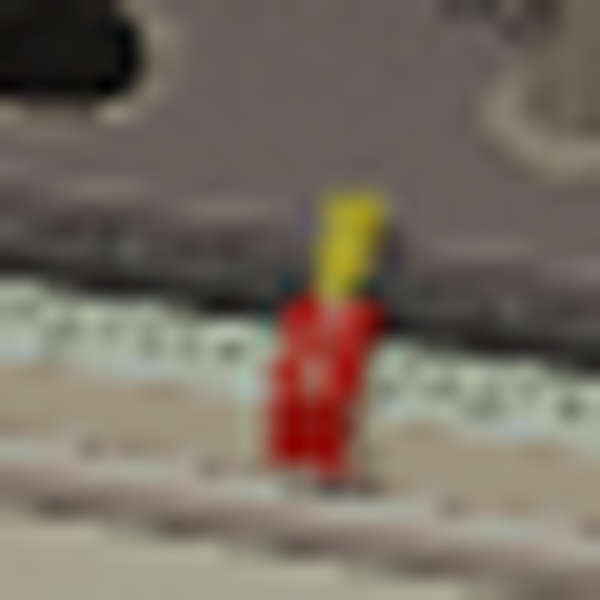

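The pointer tip (338,295) meets the mark's top edge at its centre line (332,303), and the ray-cast offset is about 1 mm. I'll hold briefly, then hand in.

arm_command([
  [0,0,-0.001,0,0,0,0],
  [0,0,-0.001,0,0,0,0],
  [0,0,-0.001,0,0,0,0],
  [0,0,-0.001,0,0,0,0],
  [0,0,-0.001,0,0,0,0],
  [0,0,-0.001,0,0,0,0],
  [0,0,-0.001,0,0,0,0],
  [0,0,-0.001,0,0,0,0],
])

```text
t: 11.22
tcp_pos: [0.4841, 0.1194, 0.0804]
ee_rot: [0.8, 0.6, 0.002, 0.002]
force: [8.7, -3.8, -5.0]
gripper_width: 0.0131
finger_force: 35.0
```

```bash
python3 -c "
from bench import arm
s=arm.sense();print(s['tcp_pos'],s['force'],max(map(abs,s['joint_velocities'])));print(arm.hand_in())"
```

```text
[0.48407307 0.11943626 0.08044366] [ 8.67026589 -3.76956948 -5.02586683] 0.0012450797454160397
the job is handed in; nothing more can be done
None
```

I turned the lock nut to its stop and pulled the tray out until the pointer stood about 1 mm from the red mark's centre by my measurement, then handed the job in at about 11 s, still gripping the handle; no verdict was returned.

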